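Tune the kitchen radio to the green clip with its thumbwheel

TASK

Tune the kitchen radio: roll its orange thumbwheel with a fingertip until the orange pointer in the scale window stands opposite the green clip (not the blue one), then take the hand away. Leave the black volume wheel as it is.

Things in the scene. Friction and masses are not known exactly. Their poses are not given: they have to be found in the camera images.
- tuner_crown (a point): Lengths in mm. Top of the orange ribbed tuning wheel (radius 30, 16 wide, axle along x, stands 12 out of the radio's top). Axes: x away from the radio's front grille, y to the left along its length, z up. It turns about a fixed axle, with 0.7 N at the rim. A shut fingertip pressed on it lightly (4 to 15 N) and drawn along y takes it along without slip; one pass rolls up to about 28 of rim, then lift and repeat. It stays as left.
- pointer_mid (a point): Middle of the orange pointer, a bar 30 (x) x 5 (y) under the clear window over the black scale (190 long) on the radio's top. It slides along y the way the orange wheel's top is rolled, 1.33 mm per mm of rim (40 mm per rad), up to 75 either side of the scale's middle. It cannot be touched. The window's frame is 6 lower than the orange wheel's top.
- green_clip: Green station clip, 16 x 20 (y) x 11.5 high, fixed behind the scale; origin at the centre of its underside, axes as the radio's. It marks the pointer's wanted place along y; a like blue clip stands on the other half (which is left or right varies). The white radio, 120 (x) x 250 (y) x 75 high, does not shift; the scale is on its far half, the wheels on its near half.
- volume_rim (a point): Rim of the black volume wheel, the point on top at the start; it goes round with that wheel. The black wheel is like the orange one and stands 115 mm to its left (y) on the radio's top.

How it is judged:
By the outcome, as a careful person would: the job done as asked, in the order asked, and still so for the second after the job is handed in, with the robot touching nothing.
It also fails if it takes over 38 s, if anything falls off the work surface, if the arm or the gripper's body presses on something with over 40 N, if the wrist force passes 120 N, or if a joint passes its speed limit or range.

ROBOT

A 6-joint arm with a two-finger parallel gripper is mounted at the origin on a cart in front of the work surface, level with it; the furniture and walls round the work are solid. World frame = base frame: x ahead of the robot, y to its left, z up, the work surface at z = 0. Lengths are in m, angles in degrees, forces in N, time in s.
With the tool pointing down it reaches from about 0.3 to 0.875 m from the base axis. Payload 6.4 kg.
Tool frame: the origin (TCP) lies midway between the tips of the shut fingers; the grasp point (between the pads) lies 19 mm behind it; z points along the fingers, y is the line along which they close (so a half turn about z gives the same grasp; the last joint's range is limited). The gripper opens to 85 mm and grips with 20 to 120 N. Pads are 22 mm wide; open, the fingers measure 114 mm over their backs; the gripper's body (76 mm by 85 mm) begins 54 mm behind the grasp point. The pads swing forward as they close: fully open they stand 13 mm farther back than shut.
Start: joints at [-84.414, 10.359, 92.074, -0, 77.567, -11.82], TCP at [0.172, -0.549, 0.231] pointing down, gripper open.
Joint ranges: [-171.53, 171.53], [-51.25, 118.39], [17.06, 147.69], [-65.23, 245.23], [0, 150.52], [-178.68, 178.68]. Speed limits (degrees/s): [147.25, 147.25, 172.46, 180, 180, 180].

INTERFACE

Orientations are given as a 3x3 rotation matrix whose columns are the frame's x, y, z axes.
In Python, from bench import r gives the robot as it stands. The module is installed in compiled form; this text tells all that it offers.
- The arm moves only by the tool apply_moves, never from a script. Its argument "rows" is text: rows parted by semicolons, each of 5 numbers parted by spaces: the shift along the tool's x, y, z in m, then the turn about the tool's z in rad, then the closure, from -1 (fully open) to 1 (shut). A call has 1 to 8 rows; each row is the pose to reach, as a shift and turn from the pose commanded when the call began, along the tool's axes at that moment; what a row does not reach only later rows make up. A row lasts 1/10 s, in which the tool goes at most 50 mm and 8.59 degrees, less where a joint would pass 70% of its speed; a pose out of reach is approached as far as the arm can. A call with a gripper value outside its range is refused whole. The fingers move at their own pace and stop on an object; "grip_force" is the grip in N (left out, the last holds). Time passes only in rows, so rows that repeat a pose let the fingers close. It gives the time, the measured TCP pose, the force, the opening and the grip force at its end, in the units of the state.
- r.state(): the state, without advancing time (a new reading comes with each control period).
- r.capture(name): name is "scene" or "top"; returns a dict with "pixels" (480x640x3 uint8, blue, green, red), "fx", "fy", "cx", "cy" (pixels), "eye" and "orientation" of the camera in the world. Camera axes: x right, y down, z forward; pixel columns grow to the right and rows downward; lengths in m; the calibration is good to about 2 mm. A picture is of the moment at which its call begins. There is no depth.
- r.job_done(): hands the job in; it is judged then, once.
The state is a dict: "t": time; "joint_pos": joint angles; "joint_vel": joint speeds; "joint_torque": joint torques, N m; "tool_pos": TCP position; "eef_rot": TCP orientation; "wrist_force": force on the tool from outside, world axes, zero at the start; "ft_torque": the same for the moment, N m; "width": finger opening in m; "grasp_force": force on a finger pad.
Only numpy, scipy, OpenCV 4.12 (cv2) and the standard library are available. Lean on these libraries where they do the work, as an engineer would, in place of code of your own. Each camera call takes 0.05 s, during which the arm holds its last target. There are 200 camera calls.

## Working session

There is one attempt and no reset: what is moved stays moved. The work goes in short steps, Python scripts to look and compute and a tool call to move; the robot and the scene stay as the last step left them, time stands still between calls to the robot, and variables do not carry over. Pictures are saved under pics/ and viewed, at most 10 in all, crops included, and the job is handed in when it is done.

Besides the shell and the picture viewer there is one more tool, called as name(argument=value, ...), one argument or row to a line, values as JSON. apply_moves: Moves the arm, as the interface text tells. Its arguments: {"type":"object","properties":{"rows":{"type":"string"},"grip_force":{"type":"number"}},"required":["rows"]}

```bash
mkdir -p pics
python3 - <<'E'
from bench import r
import cv2,numpy as np
for n in("scene","top"):
    c=r.capture(n);cv2.imwrite(f"pics/{n}0.png",c["pixels"]);print(n,c["fx"],c["fy"],c["cx"],c["cy"],np.round(c["eye"],4),np.round(c["orientation"],4).tolist())
s=r.state();print(s["t"],s["eef_rot"],s["tool_pos"])
E
```

```text
scene 514.2188424349729 514.2188424349729 325.25110528839 228.5356048436754 [0.0421 0.6151 0.5317] [[-0.7533, -0.3136, 0.5781], [-0.6577, 0.3552, -0.6643], [0.003, -0.8806, -0.4738]]
top 557.0633681104114 557.0633681104114 318.0370093604602 240.5441668423142 [0.351  0.0395 0.9484] [[0.0126, -0.977, 0.2128], [-0.9999, -0.0121, 0.0037], [-0.001, -0.2128, -0.9771]]
0.1 [[ 9.54204990e-01  2.99153488e-01 -1.67367715e-04]
 [ 2.99153367e-01 -9.54203712e-01  1.59314378e-03]
 [ 3.16891626e-04 -1.57025436e-03 -9.99998717e-01]] [ 0.17198389 -0.54816004  0.23047464]
```

View pics/top0.png

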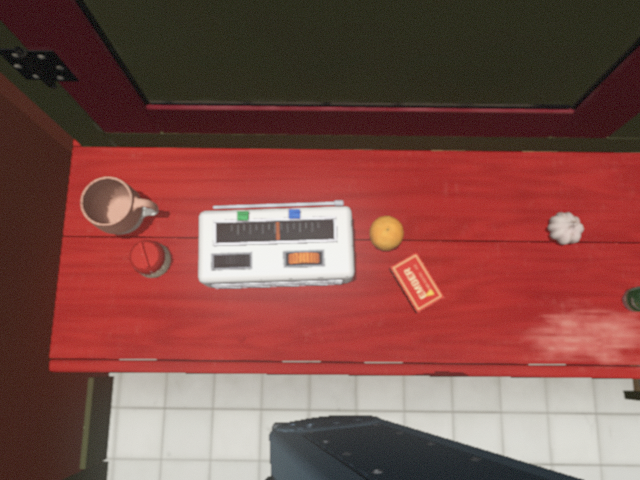

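View pics/scene0.png

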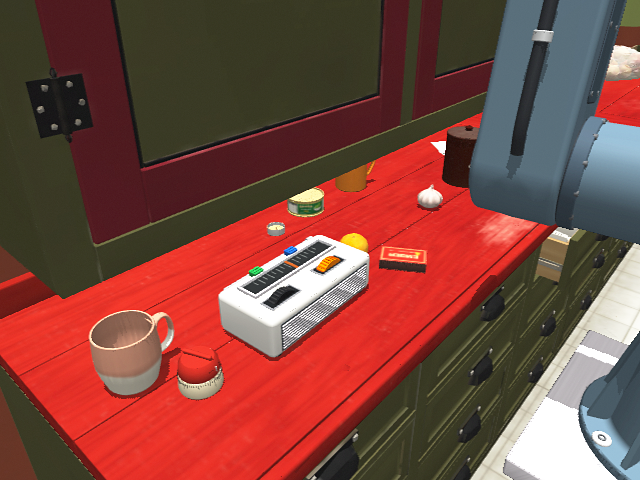

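The top view shows the radio's top: green clip at about (243,216), blue clip at (294,214), pointer at (278,231), orange wheel at (304,258) and black wheel at (232,261). Next I'll measure these.

```bash
cat > h.py <<'E'
from bench import r
import cv2,numpy as np
def ray(c,u,v,z):
    d=np.array(c["orientation"])@[(u-c["cx"])/c["fx"],(v-c["cy"])/c["fy"],1]
    e=np.array(c["eye"]);return e+d*(z-e[2])/d[2]
def blobs(c,lo,hi,box):
    h=cv2.cvtColor(c["pixels"],cv2.COLOR_BGR2HSV);m=cv2.inRange(h,lo,hi)
    k=np.zeros_like(m);x0,y0,x1,y1=box;k[y0:y1,x0:x1]=255;m&=k
    n,l,s,ce=cv2.connectedComponentsWithStats(m)
    return [(ce[i],s[i]) for i in range(1,n) if s[i][4]>=10]
O=((5,100,90),(22,255,255));G=((50,120,60),(80,255,255));B=((105,120,80),(125,255,255))
BOX=(195,195,358,292)
E
python3 - <<'E'
from h import *
c=r.capture("top")
for n,(a,z) in dict(O=(O,.087),G=(G,.0865),B=(B,.0865)).items():
    for ce,s in blobs(c,*a,BOX): print(n,np.round(ce,1),s,np.round(ray(c,*ce,z),4))
# radio outline
h=cv2.cvtColor(c["pixels"],cv2.COLOR_BGR2HSV);m=cv2.inRange(h,(0,0,150),(180,50,255));m[:,:190]=0;m[:,362:]=0;m[:195]=0;m[300:]=0
m=cv2.morphologyEx(m,cv2.MORPH_OPEN,np.ones((5,5)))
k=max(cv2.findContours(m,0,1)[0],key=cv2.contourArea);rc=cv2.minAreaRect(k);print(rc,[np.round(ray(c,*p,.075),4).tolist() for p in cv2.boxPoints(rc)])
cv2.imwrite("pics/crop.png",cv2.resize(c["pixels"][195:295,190:365],None,fx=4.5,fy=4.5,interpolation=cv2.INTER_CUBIC))
E
```

```text
O [277.4 230.5] [276 222   4  18  67] [0.5541 0.1075 0.087 ]
O [303.1 257.8] [288 253  32  11 319] [0.5106 0.0659 0.087 ]
B [293.9 213.7] [290 210   9   8  69] [0.5823 0.0819 0.0865]
((274.56488037109375, 245.2967529296875), (84.44451904296875, 156.10498046875), 87.1375961303711) [[0.5945, 0.2444, 0.075], [0.6109, -0.0092, 0.075], [0.4725, -0.0158, 0.075], [0.4571, 0.2295, 0.075]]
```

View pics/crop.png

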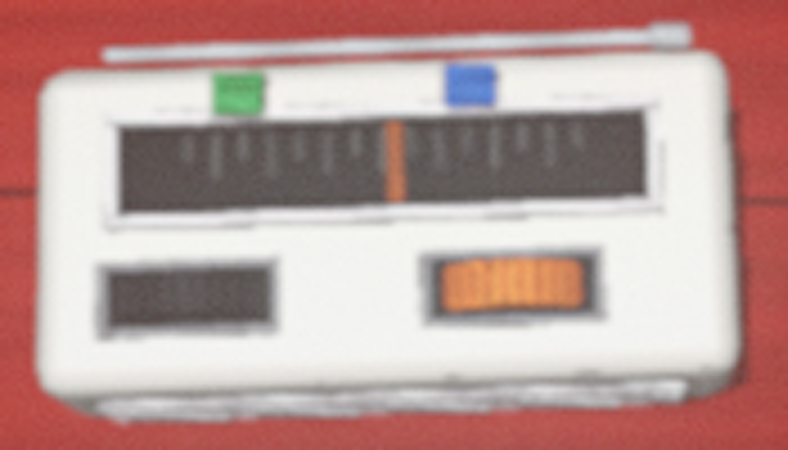

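```bash
cat >> h.py <<'E'
G=((45,70,50),(85,255,255))
def measure(c,yaw,box=BOX):
    ax=np.array([-np.sin(yaw),np.cos(yaw),0])
    o={}
    bs=blobs(c,*O,box)
    p=[b for b in bs if b[0][1]<246 ]
    if p:
        w=np.array([b[1][4] for b in p]);ce=sum(b[0]*b[1][4] for b in p)/w.sum();o["ptr"]=ray(c,*ce,.077)
    g=max(blobs(c,*G,box),key=lambda b:b[1][4],default=None)
    if g is not None:o["green"]=ray(c,*g[0],.0845)
    if len(o)==2:o["dy"]=ax@(o["green"]-o["ptr"])
    return o
E
python3 - <<'E'
from h import *
c=r.capture("top")
f=lambda x,y:(190+(x+.5)/4.5-.5,195+(y+.5)/4.5-.5)
P=[ray(c,*f(*p),.077) for p in [(120,212),(646,192),(120,126),(646,108)]]
W=[ray(c,*f(*p),.076) for p in [(187,299),(513,286)]]
for a,b in [(P[0],P[1]),(P[2],P[3]),W]:
    d=a-b;print(np.linalg.norm(d),np.degrees(np.arctan2(-d[0],d[1])),a,b)
print(measure(c,np.radians(3)))
E
```

```text
0.18726848333832907 2.939239479292626 [0.53686106 0.20560914 0.077     ] [0.5464636  0.01858702 0.077     ]
0.18864844457632762 2.729068805808522 [0.56837076 0.20723194 0.077     ] [0.57735292 0.01879745 0.077     ]
0.11528424663350216 3.032178736655418 [0.50593146 0.18049928 0.076     ] [0.51202963 0.06537643 0.076     ]
{'ptr': array([0.55611254, 0.10839198, 0.077     ]), 'green': array([0.57876218, 0.16434944, 0.0845    ]), 'dy': np.float64(0.05469537761434127)}
```

apply_moves(
  rows="0.504 -0.474 0 0.251 1;0.504 -0.474 0 0.251 1;0.504 -0.474 0 0.251 1;0.504 -0.474 0 0.251 1;0.504 -0.474 0 0.251 1;0.504 -0.474 0 0.251 1;0.504 -0.474 0 0.251 1;0.504 -0.474 0 0.251 1",
  grip_force=40,
)

```text
t: 1.0
tool_pos: [0.3686, -0.1982, 0.2315]
eef_rot: [[0.999, 0.052, 0.001], [0.052, -0.999, -0.0], [0.001, 0.001, -1.0]]
wrist_force: [0.8, -1.0, -0.5]
width: 0.0
grasp_force: 0.0
```

```bash
cat >> h.py <<'E'
def togo(x,y,z,yaw=np.radians(3)):
    s=r.state();R=np.array(s["eef_rot"]);d=R.T@(np.array([x,y,z])-s["tool_pos"])
    a=np.arctan2(R[1,0],R[0,0]);print("t",round(s["t"],2),"pos",np.round(s["tool_pos"],4),"shift",np.round(d,4),"turn",round(a-yaw,4),"F",np.round(s["wrist_force"],1),"w",s["width"])
E
python3 -c "
from h import *
togo(.5114,.0556,.23)"
```

```text
t 1.0 pos [ 0.3686 -0.1982  0.2315] shift [ 0.1559 -0.2459  0.0014] turn -0.0 F [ 0.8 -1.  -0.5] w 8.277960694155e-06
```

apply_moves(
  rows="0.151 -0.238 0 0 1;0.151 -0.238 0 0 1;0.151 -0.238 0 0 1;0.151 -0.238 0 0 1;0.151 -0.238 0 0 1;0.151 -0.238 0 0 1;0.151 -0.238 0.04 0 1;0.151 -0.238 0.08 0 1",
)

```text
t: 1.8
tool_pos: [0.5077, 0.0469, 0.1514]
eef_rot: [[0.998, 0.056, 0.004], [0.056, -0.998, -0.001], [0.004, 0.001, -1.0]]
wrist_force: [0.8, 0.1, -0.4]
width: 0.0001
grasp_force: 0.0
```

```bash
python3 -c "
from h import *
togo(.5114,.0556,.10)
c=r.capture('scene');togo(.5114,.0556,.10)
cv2.imwrite('pics/s1.png',cv2.resize(c['pixels'][200:370,200:400],None,fx=3.5,fy=3.5,interpolation=2))"
```

```text
t 1.8 pos [0.5077 0.0469 0.1514] shift [ 0.004  -0.0086  0.0514] turn 0.0033 F [ 0.8  0.1 -0.4] w 0.00011624735166121894
t 1.85 pos [0.5021 0.0469 0.1435] shift [ 0.0101 -0.0081  0.0435] turn 0.0019 F [-5.6 -1.2 -5.5] w 0.00028194029240937915
```

View pics/s1.png

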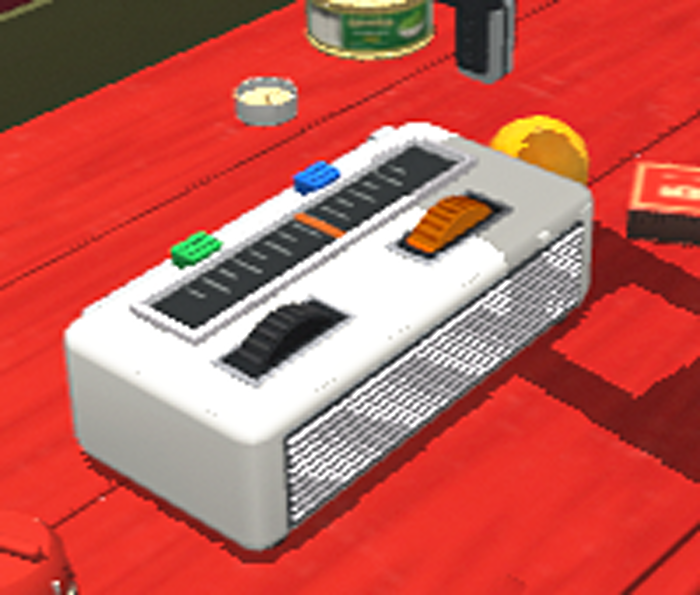

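The shut finger hangs above the radio at the crop's upper right (about (485,70)). The orange wheel and pointer are clear of it. I'll let it settle and re-centre.

apply_moves(
  rows="0.004 -0.007 0.01 0 1;0.004 -0.007 0.02 0 1;0.004 -0.007 0.03 0 1;0.004 -0.007 0.03 0 1;0.004 -0.007 0.03 0 1",
)

```text
t: 2.35
tool_pos: [0.5104, 0.0525, 0.122]
eef_rot: [[0.999, 0.052, 0.001], [0.052, -0.999, -0.0], [0.001, 0.0, -1.0]]
wrist_force: [-0.3, 1.3, -0.5]
width: 0.0002
grasp_force: 0.0
```

```bash
python3 -c "
from h import *
togo(.5114,.0556,.10)
c=r.capture('top');print(measure(c,.052));togo(.5114,.0556,.10)"
```

```text
t 2.35 pos [0.5104 0.0525 0.122 ] shift [ 0.0012 -0.003   0.022 ] turn 0.0 F [-0.3  1.3 -0.5] w 0.0001771967023450466
{}
t 2.4 pos [0.5106 0.0525 0.1222] shift [ 0.001  -0.003   0.0222] turn 0.0001 F [-0.2  0.  -0.3] w 0.00011473275558424891
```

apply_moves(
  rows="0.001 -0.003 0.01 0 1;0.001 -0.003 0.02 0 1;0.001 -0.003 0.03 0 1;0.001 -0.003 0.033 0 1;0.001 -0.003 0.033 0 1",
)

```text
t: 2.9
tool_pos: [0.5102, 0.0559, 0.0874]
eef_rot: [[0.999, 0.053, -0.002], [0.053, -0.999, 0.0], [-0.002, -0.0, -1.0]]
wrist_force: [-0.6, 0.6, -0.4]
width: -0.0004
grasp_force: 0.0
```

```bash
cat >> h.py <<'E'
def ms(c,yaw=np.radians(3)):
    ax=np.array([-np.sin(yaw),np.cos(yaw),0])
    bo=blobs(c,(4,120,90),(22,255,255),(215,225,345,310));g=max(blobs(c,*G,(215,240,300,310)),key=lambda b:b[1][4])
    gp=ray(c,*g[0],.082);out=[]
    for ce,s in bo:
        p=ray(c,*ce,.077);out.append((np.round(ce,1).tolist(),int(s[4]),np.round(p,4).tolist(),round(float(ax@(gp-p))*1000,1)))
    print("green",np.round(gp,4),out)
E
python3 -c "
from h import *
togo(.5114,.0556,.089);ms(r.capture('scene'))"
```

```text
t 2.9 pos [0.5102 0.0559 0.0874] shift [ 0.0012  0.0003 -0.0016] turn 0.0004 F [-0.6  0.6 -0.4] w -0.00042675666994257833
green [0.5803 0.1668 0.082 ] [([326.5, 263.6], 191, [0.5146, 0.0687, 0.077], 94.5), ([290.8, 263.9], 41, [0.5584, 0.1084, 0.077], 57.2)]
```

apply_moves(
  rows="0.001 0 0.001 0 1;0.001 0 0.001 0 1;0.001 0 0.001 0 1",
)

```text
t: 3.25
tool_pos: [0.5119, 0.0559, 0.0874]
eef_rot: [[0.999, 0.053, 0.0], [0.053, -0.999, -0.0], [0.0, 0.0, -1.0]]
wrist_force: [0.4, 0.7, 0.1]
width: -0.0003
grasp_force: 0.0
```

apply_moves(
  rows="0 0 0.001 0 1;0 0 0.001 0 1;0 0 0.001 0 1",
)

```text
t: 3.55
tool_pos: [0.5121, 0.0559, 0.0867]
eef_rot: [[0.999, 0.053, 0.001], [0.053, -0.999, -0.0], [0.001, 0.0, -1.0]]
wrist_force: [-1.7, -0.6, 4.0]
width: 0.0001
grasp_force: 2.2
```

apply_moves(
  rows="0 0 0.0005 0 1;0 0 0.0005 0 1;0 0 0.0005 0 1",
)

```text
t: 3.85
tool_pos: [0.5122, 0.0558, 0.0866]
eef_rot: [[0.999, 0.053, 0.001], [0.053, -0.999, -0.0], [0.001, 0.0, -1.0]]
wrist_force: [-2.5, -0.2, 8.8]
width: 0.0
grasp_force: 4.1
```

apply_moves(
  rows="0 -0.003 0 0 1;0 -0.006 0 0 1;0 -0.009 0 0 1;0 -0.012 0 0 1;0 -0.015 0 0 1;0 -0.018 0 0 1;0 -0.02 0 0 1;0 -0.02 0 0 1",
)

```text
t: 4.65
tool_pos: [0.5112, 0.0761, 0.0863]
eef_rot: [[0.999, 0.053, 0.001], [0.053, -0.999, 0.0], [0.001, -0.0, -1.0]]
wrist_force: [-0.3, 0.8, 5.8]
width: 0.0001
grasp_force: 3.1
```

```bash
python3 -c "
from h import *
togo(.5114,.0556,.089);ms(r.capture('scene'))"
```

```text
t 4.65 pos [0.5112 0.0761 0.0863] shift [-0.0009  0.0205 -0.0027] turn 0.0006 F [-0.3  0.8  5.8] w 9.427155485831452e-05
green [0.5802 0.1668 0.082 ] [([341.2, 239.0], 13, [0.5492, -0.0113, 0.077], 176.2), ([327.2, 264.5], 138, [0.5119, 0.0701, 0.077], 93.0), ([279.9, 271.0], 43, [0.5565, 0.1354, 0.077], 30.1)]
```

apply_moves(
  rows="0 0 -0.008 0 1;0 0 -0.012 0 1;0 0.01 -0.012 0 1;0 0.02 -0.012 0 1;0 0.02 -0.012 0 1;0 0.02 -0.006 0 1;0 0.02 -0.001 0 1;0 0.02 -0.001 0 1",
)

```text
t: 5.5
tool_pos: [0.5117, 0.0556, 0.0867]
eef_rot: [[0.999, 0.053, -0.001], [0.053, -0.999, -0.001], [-0.001, 0.001, -1.0]]
wrist_force: [-1.7, -1.6, 4.8]
width: -0.0001
grasp_force: 2.3
```

apply_moves(
  rows="0 0 0.0005 0 1;0 0 0.001 0 1;0 0 0.001 0 1",
)

```text
t: 5.8
tool_pos: [0.5119, 0.0557, 0.0865]
eef_rot: [[0.999, 0.053, -0.0], [0.053, -0.999, -0.001], [-0.0, 0.001, -1.0]]
wrist_force: [-4.5, -1.4, 10.6]
width: -0.0001
grasp_force: 5.9
```

apply_moves(
  rows="0 -0.003 0 0 1;0 -0.006 0 0 1;0 -0.009 0 0 1;0 -0.012 0 0 1;0 -0.015 0 0 1;0 -0.018 0 0 1;0 -0.019 0 0 1;0 -0.019 0 0 1",
)

```text
t: 6.6
tool_pos: [0.511, 0.0755, 0.0864]
eef_rot: [[0.999, 0.053, 0.0], [0.053, -0.999, 0.0], [0.0, -0.0, -1.0]]
wrist_force: [-2.4, 1.5, 9.7]
width: 0.0001
grasp_force: 4.9
```

apply_moves(
  rows="0 0 -0.008 0 1;0 0 -0.03 0 1;0 0.04 -0.07 0 1;-0.05 0.08 -0.1 0 1;-0.1 0.13 -0.1 0 1;-0.1 0.18 -0.1 0 1;-0.1 0.22 -0.1 0 1;-0.1 0.22 -0.1 0 1",
)

```text
t: 7.4
tool_pos: [0.4218, -0.1532, 0.1864]
eef_rot: [[0.999, 0.051, 0.001], [0.051, -0.999, -0.002], [0.001, 0.002, -1.0]]
wrist_force: [0.5, -1.1, -0.1]
width: 0.0001
grasp_force: 0.0
```

```bash
python3 -c "
from h import *
c=r.capture('top');d=r.capture('scene');print(measure(c,.052));ms(d);togo(.5114,.0556,.089)
cv2.imwrite('pics/t2.png',cv2.resize(c['pixels'][195:295,190:365],None,fx=4.5,fy=4.5,interpolation=2))"
```

```text
{'ptr': array([0.55432947, 0.1626254 , 0.077     ]), 'green': array([0.57876218, 0.16434944, 0.0845    ]), 'dy': np.float64(0.0004517731084565047)}
green [0.5803 0.1668 0.082 ] [([340.9, 239.3], 12, [0.5488, -0.0101, 0.077], 174.9), ([327.9, 262.9], 187, [0.5143, 0.0655, 0.077], 97.7), ([268.2, 278.1], 44, [0.5557, 0.162, 0.077], 3.5)]
t 7.5 pos [ 0.4222 -0.1531  0.1861] shift [ 0.0992 -0.2042  0.0969] turn -0.0039 F [-0.3  0.5  0.5] w -1.5367617017823405e-06
```

View pics/t2.png

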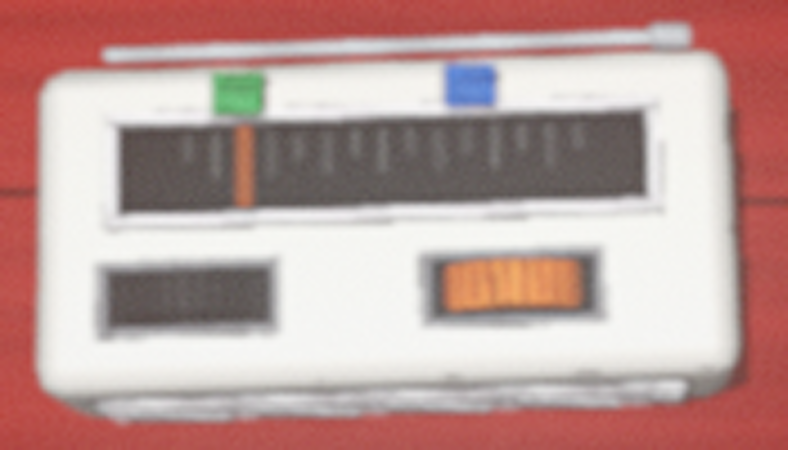

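The crop shows the pointer at x≈245 opposite the green clip at x≈240. Allowing for the radio's yaw, the offset is about 0.5–1 mm. The hand is clear and the black wheel looks unchanged, so I'm handing in.

```bash
python3 -c "
from bench import r
print(r.job_done())"
```

```text
the job is handed in; nothing more can be done
None
```

I rolled the orange wheel in two passes until the pointer stood opposite the green clip, within about 1 mm by the top camera. I never touched the black volume wheel, and I took the hand clear before handing the job in at about 7.5 s; no verdict was returned.

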